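Set out the propagation tubes by height

ROBOT

A 6-joint arm with a two-finger parallel gripper is mounted at the origin on the work surface. World frame = base frame: x ahead of the robot, y to its left, z up, the work surface at z = 0. Lengths are in m, angles in rad, forces in N, time in s.
With the tool pointing down it reaches from about 0.35 to 0.8 m from the base axis. Payload 7.3 kg.
Tool frame: the origin (TCP) lies on the centre line of the jaws, within the pads' length; the fingertips stand 17 mm ahead of it and the grasp point (between the pads) lies 2 mm behind it; z points along the fingers, y is the line along which they close (so a half turn about z gives the same grasp; the last joint's range is limited). The gripper opens to 85 mm and grips with 20 to 120 N. Pads are 22 mm wide; open, the fingers measure 114 mm over their backs; the gripper's body (76 mm by 85 mm) begins 54 mm behind the grasp point. The pads swing forward as they close: fully open they stand 13 mm farther back than shut.
Start: joints at [1.059, 0.342, 1.524, -0, 1.275, -0.146], TCP at [0.188, 0.49, 0.213] pointing down, gripper open.
Joint ranges: [-2.53, 2.53], [-0.77, 2.02], [0.04, 2.7], [-1, 4.14], [0.28, 2.66], [-3.11, 3.11]. Speed limits (rad/s): [2.57, 2.57, 3.14, 3.14, 3.14, 3.14].

INTERFACE

Orientations are given as a unit quaternion [w, x, y, z].
In Python, from workcell import sense, grab_frame, sign_off, find_in, masks_of gives the robot as it stands. The module is installed in compiled form; this text tells all that it offers.
- The arm moves only by the shell command python3 -m creep 'ROWS' [OPENING]. ROWS is text: rows parted by semicolons, each of 6 numbers parted by spaces: the shift along the tool's x, y, z in mm, then the turn, a rotation vector about the tool's x, y, z in rad. A call has 1 to 12 rows; each row shifts and turns the commanded pose from where the row before left it, along the tool's axes as they then stand; what a row does not reach is not made up. A row lasts 1/8 s, in which the tool goes at most 62.5 mm and 10.7 degrees, less where a joint would pass 70% of its speed; a pose out of reach is approached as far as the arm can. A call is refused whole if a number of a shift passes 62.5 or a number of a turn 0.188, either way. A call with a gripper value outside its range is refused whole. OPENING is the gripper's target within -1 to 1 (fully open at 1, half-way at 0, shut at -1), set as the call begins (- or left out, the last holds). The fingers move at their own pace and stop on an object; the grip force is fixed at half the most. Time passes only in rows, so rows that do not move let the fingers close. It gives the time, the measured TCP pose, the force, the opening and the grip force at its end, in the units of the state.
- sense(): the state, without advancing time (a new reading comes with each control period).
- grab_frame(name): name is "scene" or "top"; returns a dict with "pixels" (480x640x3 uint8, red, green, blue), "intrinsics" (3x3 intrinsics, pixels), "rvec" (rotation vector, rad) and "tvec" (3), from world to camera coordinates, as OpenCV has them. Camera axes: x right, y down, z forward; pixel columns grow to the right and rows downward; lengths in m; the calibration is good to about 2 mm. A picture is of the moment at which its call begins. There is no depth.
- sign_off(): hands the job in; it is judged then, once.
Trained networks look in a picture, given as the dict that the camera call returned (one of the last four; its "shot" number tells which), for a name from the list of things; names that differ only in an ending like _2 or _b are one class to them, and where a whole thing is asked for, a point or a joint stands for the part that bears it (a point fixed in the world has none). Each returns a list of dicts, best first, with "p" (0 to 1); they miss things now and then, are a little off and sometimes report something else, mostly with a low value. They report only what shows in the picture. A call takes as long as a camera call. They do not tell look-alikes from the thing itself.
- find_in(picture, thing): "location" ([x, y, z] in m, in the coordinates of the camera as it stood for that picture, good to about 4 mm: the middle of the surface that is visible of it).
- masks_of(picture, thing): "pixels" (480x640 bool, what is visible of it).
The state is a dict: "clock": time; "qpos": joint angles; "dq": joint speeds; "tau": joint torques, N m; "tcp_pos": TCP position; "tool_rot": TCP orientation; "wrist_force": force on the tool from outside, world axes, zero at the start; "torque": the same for the moment, N m; "finger_gap": finger opening in m; "grip_force": force on a finger pad.
Only numpy, scipy, OpenCV 4.12 (cv2) and the standard library are available. Lean on these libraries where they do the work, as an engineer would, in place of code of your own. Each camera call takes 0.05 s, during which the arm holds its last target. There are 200 camera calls.

TASK

Set out the four empty propagation tubes for sowing: stand one upright in the middle of each saucer of the row, in order of height, with the shortest next to the white plant label and the tallest at the far end. Set each tube down rather than dropping it, do not tip any over, and leave the label and the clay pot standing where they are.

Things in the scene. Friction and masses are not known exactly. Their poses are not given: they have to be found in the camera images.
- tube_1: the shortest of four loose, empty, square black plastic propagation tubes (open-topped plant pots): 44 x 44 mm outside, 60 mm tall, walls 3 mm, about 40 g. It starts upright on the bench. Origin at the centre of its underside; z up, x and y square to its sides
- tube_2: the second shortest of four loose, empty, square black plastic propagation tubes (open-topped plant pots): 49 x 49 mm outside, 85 mm tall, walls 3 mm, about 55 g. It starts upright on the bench. Origin at the centre of its underside; z up, x and y square to its sides
- tube_3: the second tallest of four loose, empty, square black plastic propagation tubes (open-topped plant pots): 54 x 54 mm outside, 110 mm tall, walls 3 mm, about 70 g. It starts upright on the bench. Origin at the centre of its underside; z up, x and y square to its sides
- tube_4: the tallest of four loose, empty, square black plastic propagation tubes (open-topped plant pots): 59 x 59 mm outside, 135 mm tall, walls 3 mm, about 85 g. It starts upright on the bench. Origin at the centre of its underside; z up, x and y square to its sides
- saucer_a: one of four identical fixed grey square saucers, 90 x 90 mm outside, wall 3 mm, rim 9 mm above its own underside, inner floor 3 mm above its underside. All four stand 104 mm apart in one straight row on a wooden batten 10 mm thick, so the inner floors are 13 mm above the bench; which saucer is where in the row changes from start to start. Origin at the centre of its underside; y along the row, x across it
- saucer_b: one of four identical fixed grey square saucers, 90 x 90 mm outside, wall 3 mm, rim 9 mm above its own underside, inner floor 3 mm above its underside. All four stand 104 mm apart in one straight row on a wooden batten 10 mm thick, so the inner floors are 13 mm above the bench; which saucer is where in the row changes from start to start. Origin at the centre of its underside; y along the row, x across it
- saucer_c: one of four identical fixed grey square saucers, 90 x 90 mm outside, wall 3 mm, rim 9 mm above its own underside, inner floor 3 mm above its underside. All four stand 104 mm apart in one straight row on a wooden batten 10 mm thick, so the inner floors are 13 mm above the bench; which saucer is where in the row changes from start to start. Origin at the centre of its underside; y along the row, x across it
- saucer_d: one of four identical fixed grey square saucers, 90 x 90 mm outside, wall 3 mm, rim 9 mm above its own underside, inner floor 3 mm above its underside. All four stand 104 mm apart in one straight row on a wooden batten 10 mm thick, so the inner floors are 13 mm above the bench; which saucer is where in the row changes from start to start. Origin at the centre of its underside; y along the row, x across it
- label: white upright plant label (20 x 6 mm, top 105 mm above the bench) in a loose dark wooden block 45 x 45 x 25 mm, standing on the bench in line with the row, 119 mm from the centre of the saucer at that end. It marks where the row begins; which end it stands at changes. Origin at the centre of the block's underside
- clay_pot: small loose terracotta pot, 58 mm across the rim, 58 mm tall, standing on the bench at the row's other end, 119 mm from the last saucer's centre. Origin at the centre of its underside
Mind the look-alikes: they are no part of the job. What is shaped like the tube_4 but red or turquoise is not meant.

How it is judged:
By the outcome, as a careful person would: the job done as asked, in the order asked, and still so for the second after the job is handed in, with the robot touching nothing.
It also fails if it takes over 99 s, if anything falls off the work surface, if the arm or the gripper's body presses on something with over 40 N, if the wrist force passes 120 N, or if a joint passes its speed limit or range.

## Working session

There is one attempt and no reset: what is moved stays moved. The work goes in short steps, Python scripts to look and compute and a shell command to move; the robot and the scene stay as the last step left them, time stands still between calls to the robot, and variables do not carry over. Pictures are saved under pics/ and viewed, at most 14 in all, crops included, and the job is handed in when it is done.

```bash
mkdir -p pics
cat > h.py <<'E'
import numpy as np, cv2
from workcell import *
def cam(f): return cv2.Rodrigues(np.array(f["rvec"],float))[0], np.array(f["tvec"],float).ravel(), np.array(f["intrinsics"],float)
def c2w(f,p): R,t,K=cam(f); return R.T@(np.array(p)-t)
def ray(f,uv,z):
    R,t,K=cam(f); d=R.T@np.linalg.inv(K)@np.array([uv[0],uv[1],1.]); c=-R.T@t
    return c+d*(z-c[2])/d[2]
def save(f,n): cv2.imwrite("pics/"+n,cv2.cvtColor(f["pixels"],cv2.COLOR_RGB2BGR))
E
python3 - <<'E'
from h import *
for n in("scene","top"):
    f=grab_frame(n); save(f,n+"0.png"); R,t,K=cam(f); print(n,"cam",(-R.T@t).round(3))
    for th in("tube_1","saucer_a","label","clay_pot"):
        for d in find_in(f,th): print(th,round(d["p"],2),c2w(f,d["location"]).round(3))
print(sense())
E
```

```text
scene cam [0.963 0.486 0.874]
tube_1 0.92 [0.456 0.258 0.071]
tube_1 0.86 [ 0.459 -0.104  0.092]
tube_1 0.74 [0.365 0.042 0.096]
tube_1 0.72 [0.456 0.118 0.057]
tube_1 0.71 [ 0.344 -0.084  0.096]
tube_1 0.47 [ 0.629 -0.136  0.011]
saucer_a 0.91 [ 0.626 -0.029  0.015]
saucer_a 0.91 [ 0.632 -0.133  0.009]
saucer_a 0.63 [0.615 0.179 0.018]
saucer_a 0.62 [0.621 0.075 0.016]
label 0.57 [0.618 0.294 0.023]
clay_pot 0.72 [ 0.639 -0.253  0.05 ]
top cam [0.469 0.011 0.869]
tube_1 0.91 [ 0.444 -0.12   0.059]
tube_1 0.87 [ 0.448 -0.283  0.033]
tube_1 0.86 [0.342 0.03  0.059]
tube_1 0.81 [ 0.331 -0.104  0.076]
tube_1 0.69 [0.445 0.118 0.023]
tube_1 0.69 [0.439 0.271 0.065]
saucer_a 0.71 [ 0.629 -0.134  0.012]
saucer_a 0.69 [0.614 0.182 0.014]
saucer_a 0.68 [ 0.626 -0.033  0.013]
saucer_a 0.6 [0.62  0.072 0.014]
label 0.78 [0.607 0.29  0.022]
label 0.49 [ 0.627 -0.035  0.014]
clay_pot 0.88 [ 0.643 -0.262  0.045]
clay_pot 0.7 [0.616 0.176 0.011]
{'clock': 0.5, 'qpos': array([ 1.05899455e+00,  3.42024650e-01,  1.52409331e+00, -8.52424336e-06,
        1.27537580e+00, -1.46003151e-01]), 'dq': array([ 6.13172785e-04, -8.38675802e-04, -8.44792040e-04,  3.07969473e-03,
        1.56860231e-05, -2.80768954e-04]), 'tau': array([-1.50589141e-03, -4.33242667e+01, -2.46107590e+01, -2.08656825e-04,
        9.10409199e-04, -4.00821409e-05]), 'tcp_pos': array([0.18778851, 0.49029864, 0.21291104]), 'tool_rot': array([1.98314559e-05, 1.81880066e-01, 9.83320720e-01, 4.54820009e-05]), 'wrist_force': array([-0.26234845, -0.26145859, -0.7103396 ]), 'torque': array([ 0.00714408, -0.00855394, -0.01949386]), 'grip_force': 0.0, 'finger_gap': 0.08535757325913106}
```

View pics/scene0.png

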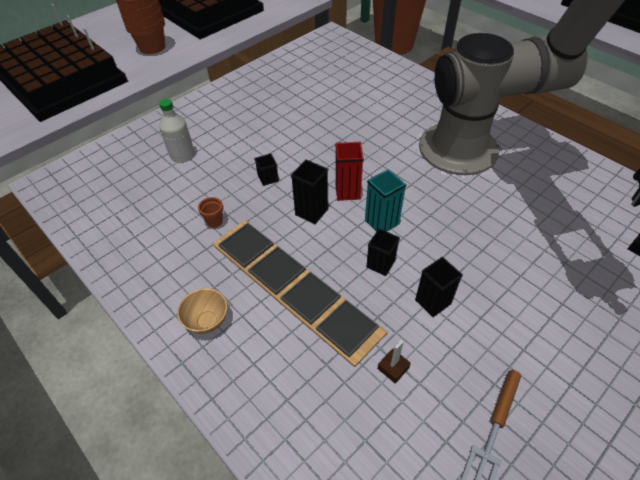

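View pics/top0.png

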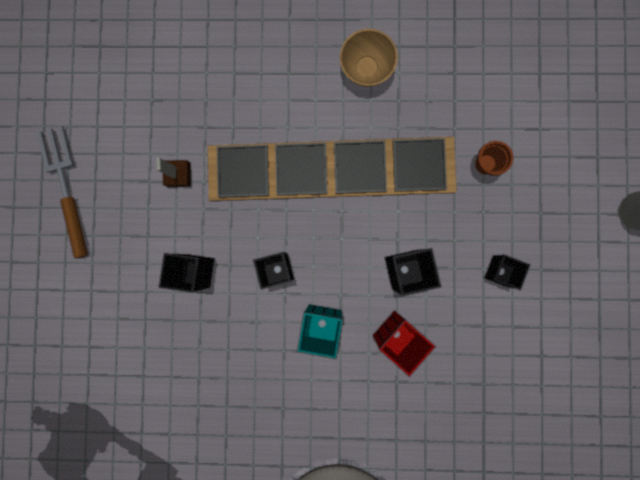

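Both views show the row with the label at y≈+0.29 (top px 175,173) and the pot at y≈−0.26 (px 494,158). The black tubes are at top px (187,272), (273,270), (413,270) and (507,272), and the turquoise and red look-alikes at (321,332) and (404,343). Next I fit box silhouettes to the masks.

```bash
cat > fit.py <<'E'
from h import *
from scipy.optimize import minimize
S={1:(.044,.060),2:(.049,.085),3:(.054,.110),4:(.059,.135)}
def sil(f,x,y,a,w,h,z0=0.):
    R,t,K=cam(f); c,s=np.cos(a),np.sin(a)
    P=np.array([[x+c*u*w/2-s*v*w/2,y+s*u*w/2+c*v*w/2,z] for u in(-1,1) for v in(-1,1) for z in(z0,z0+h)])
    q=cv2.projectPoints(P,R,t,K,None)[0].reshape(-1,2)
    m=np.zeros((480*4,640*4),np.uint8); cv2.fillConvexPoly(m,np.round(cv2.convexHull(((q+.5)*4).astype(np.float32))).astype(int),1)
    return cv2.resize(m.astype(np.float32),(640,480),interpolation=cv2.INTER_AREA)
def cost(p,v,w,h,z0=0.):
    e=0
    for f,m in v:
        s=sil(f,p[0],p[1],p[2],w,h,z0); e+=1-np.minimum(s,m).sum()/np.maximum(s,m).sum()
    return e/len(v)
def best(v,w,h,x,y,z0=0.,yaws=np.arange(-.7,.71,.2)):
    r=[]
    for a in yaws:
        r.append(minimize(cost,[x,y,a],args=(v,w,h,z0),method="Nelder-Mead",options=dict(initial_simplex=[[x,y,a],[x+.01,y,a],[x,y+.01,a],[x,y,a+.15]],maxiter=80,xatol=2e-4,fatol=1e-4)))
    return min(r,key=lambda r:r.fun)
def masks(f,th,dark=True):
    o=[]
    for d in masks_of(f,th):
        m=np.array(d["pixels"]); px=f["pixels"][m].astype(int)
        if d["p"]<.4 or m.sum()<100: continue
        if dark and np.median(px.max(1)-px.min(1))>40: continue
        o.append((m.astype(np.float32),np.argwhere(m).mean(0)[::-1]))
    return o
E
cat > t.py <<'E'
from fit import *
F={n:grab_frame(n) for n in("scene","top")}
M={n:masks(F[n],"tube_1") for n in F}
for g in [(.448,.262),(.447,.118),(.452,-.11),(.45,-.28)]:
    v=[]
    for n,f in F.items():
        R,t,K=cam(f); q=cv2.projectPoints(np.array([[g[0],g[1],.05]]),R,t,K,None)[0].ravel()
        c=min(M[n],key=lambda m:np.hypot(*(m[1]-q))); 
        if np.hypot(*(c[1]-q))<25: v.append((f,c[0]))
    for k,(w,h) in S.items():
        r=best(v,w,h,*g); print(g,len(v),k,r.x.round(4),round(r.fun,3))
f=F["top"]; 
for m,c in masks(f,"saucer_a",False):
    pts=np.argwhere(m)[:,::-1].astype(np.float32); (u,vv),wh,a=cv2.minAreaRect(pts); print("saucer",c.round(1),ray(f,c,.015).round(4),ray(f,(u,vv),.015).round(4),np.round(wh,1),round(a,1))
E
python3 t.py
```

```text
(0.448, 0.262) 2 1 [ 0.4375  0.2575 -0.4218] 0.467
(0.448, 0.262) 2 2 [0.439  0.2566 1.325 ] 0.247
(0.448, 0.262) 2 3 [ 0.4392  0.2559 -0.1092] 0.038
(0.448, 0.262) 2 4 [0.4399 0.2563 0.0516] 0.214
(0.447, 0.118) 2 1 [0.4441 0.113  0.1155] 0.295
(0.447, 0.118) 2 2 [0.4438 0.1129 0.2958] 0.049
(0.447, 0.118) 2 3 [0.4436 0.1119 0.4064] 0.214
(0.447, 0.118) 2 4 [ 0.4429  0.1116 -1.0196] 0.374
(0.452, -0.11) 2 1 [ 0.4366 -0.1359  0.291 ] 0.595
(0.452, -0.11) 2 2 [ 0.441  -0.1275  0.2592] 0.429
(0.452, -0.11) 2 3 [ 0.4434 -0.1194  0.2507] 0.23
(0.452, -0.11) 2 4 [ 0.4466 -0.1128  0.2538] 0.027
(0.45, -0.28) 2 1 [ 0.4462 -0.2799 -0.3703] 0.052
(0.45, -0.28) 2 2 [ 0.4491 -0.2755 -0.5153] 0.31
(0.45, -0.28) 2 3 [ 0.4556 -0.2643 -0.5706] 0.487
(0.45, -0.28) 2 4 [ 0.4585 -0.253  -0.5672] 0.612
saucer [418.7 164.1] [ 0.6314 -0.1353  0.015 ] [ 0.6307 -0.135   0.015 ] [53. 57.] 90.0
saucer [359.7 166.8] [ 0.6259 -0.0322  0.015 ] [ 0.6255 -0.0321  0.015 ] [52.2 51.8] 87.2
saucer [242.1 170.7] [0.6172 0.1758 0.015 ] [0.6166 0.1753 0.015 ] [51.9 52.1] 88.5
saucer [300.4 168.9] [0.6214 0.0724 0.015 ] [0.6212 0.0724 0.015 ] [51.6 51.1] 88.0
```

```bash
cat > go.py <<'E'
import sys,math
from h import *
x,y,z,psi=map(float,sys.argv[1:5])
from scipy.spatial.transform import Rotation as Ro
s=sense(); w,a,b,c=s["tool_rot"]; R=Ro.from_quat([a,b,c,w]).as_matrix()
cur=math.atan2(R[1,1],R[0,1]); d=np.array([x,y,z])-s["tcp_pos"]
turn=-(psi-cur)
tx=-math.sin(psi)*d[0]+math.cos(psi)*d[1]; ty=math.cos(psi)*d[0]+math.sin(psi)*d[1]; tz=-d[2]
n=max(1,math.ceil(np.linalg.norm(d)/.05)); m=math.ceil(abs(turn)/.17)
print("t",s["clock"],"psi",round(cur,3),"tilt",R[:2,2].round(4),"turn",round(turn,3),"rows",m,"each",round(turn/max(m,1),4))
print("shift after turn mm",np.round([tx*1e3,ty*1e3,tz*1e3],1),"rows",n,"each",np.round(np.array([tx,ty,tz])*1e3/n,1))
E
python3 go.py .4392 .2559 .21 -.109
```

```text
t 0.75 psi 1.205 tilt [0.     0.0001] turn 1.314 rows 8 each 0.1642
shift after turn mm [-205.7  275.4    2.9] rows 7 each [-29.4  39.3   0.4]
```

```bash
R="0 0 0 0 0 0.1642"; python3 -m creep '0 0 0 0 0 0.1642;0 0 0 0 0 0.1642;0 0 0 0 0 0.1642;0 0 0 0 0 0.1642;0 0 0 0 0 0.1642;0 0 0 0 0 0.1642;0 0 0 0 0 0.1642;0 0 0 0 0 0.1642;0 0 0 0 0 0' 1; python3 -m creep '-29.4 39.3 0 0 0 0;-29.4 39.3 0 0 0 0;-29.4 39.3 0 0 0 0;-29.4 39.3 0 0 0 0;-29.4 39.3 0 0 0 0;-29.4 39.3 0 0 0 0;-29.4 39.3 0 0 0 0;0 0 0 0 0 0;0 0 0 0 0 0'; python3 go.py .4392 .2559 .09 -.109
```

```text
clock: 1.88
tcp_pos: [0.1878, 0.4903, 0.2129]
tool_rot: [-0.0, 0.744, 0.668, 0.0]
wrist_force: [0.2, 0.5, -0.1]
finger_gap: 0.0852
grip_force: 0.0
clock: 3.0
tcp_pos: [0.4385, 0.2561, 0.2128]
tool_rot: [-0.0, 0.744, 0.668, -0.0]
wrist_force: [-0.0, -0.9, -0.0]
finger_gap: 0.0855
grip_force: 0.0
t 3.0 psi -0.107 tilt [-0.0007  0.0003] turn 0.002 rows 1 each 0.0019
shift after turn mm [-1.000e-01  7.000e-01  1.228e+02] rows 3 each [-0.   0.2 40.9]
```

```bash
python3 -m creep '0 0.7 40 0 0 0;0 0 40 0 0 0;0 0 25 0 0 0;0 0 18 0 0 0;0 0 0 0 0 0'; python3 -m creep '0 0 0 0 0 0;0 0 0 0 0 0;0 0 0 0 0 0;0 0 0 0 0 0;0 0 0 0 0 0;0 0 0 0 0 0' -1; python3 -m creep '0 0 -15 0 0 0;0 0 -40 0 0 0;0 0 -50 0 0 0;0 0 -50 0 0 0;0 0 0 0 0 0';  python3 go.py .6264 -.0318 .245 .0457
python3 - <<'E'
from h import *
f=grab_frame("scene"); save(f,"g3.png")
E
```

```text
clock: 3.62
tcp_pos: [0.4378, 0.2566, 0.089]
tool_rot: [-0.001, 0.743, 0.669, -0.001]
wrist_force: [-0.9, 0.0, -0.7]
finger_gap: 0.0854
grip_force: 0.0
clock: 4.38
tcp_pos: [0.4393, 0.2557, 0.0897]
tool_rot: [-0.0, 0.744, 0.668, -0.0]
wrist_force: [0.1, 0.2, -0.5]
finger_gap: -0.0003
grip_force: 0.0
clock: 5.0
tcp_pos: [0.4415, 0.2566, 0.25]
tool_rot: [0.002, 0.744, 0.668, 0.005]
wrist_force: [-0.5, 0.1, -0.1]
finger_gap: -0.0002
grip_force: 0.0
t 5.0 psi -0.108 tilt [0.0089 0.0036] turn -0.154 rows 1 each -0.1542
shift after turn mm [-296.6  171.5    5. ] rows 7 each [-42.4  24.5   0.7]
```

View pics/g3.png

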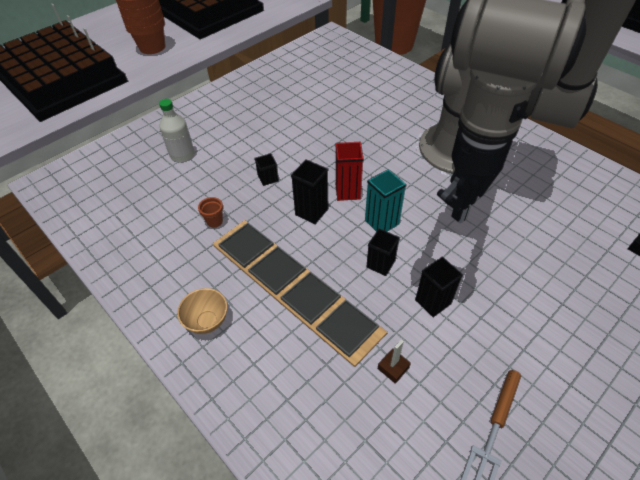

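The fingers shut on nothing: the tube still stands at px (439,287) and the gripper is at px (460,200). I'll compare where the gripper shows up with where it should.

Run:
```python
from h import *
s=sense(); p=s["tcp_pos"]; from scipy.spatial.transform import Rotation as Ro
w,a,b,c=s["tool_rot"]; z=Ro.from_quat([a,b,c,w]).as_matrix()[:,2]
print(p,s["finger_gap"])
for n in("scene","top"):
    f=grab_frame(n); R,t,K=cam(f)
    P=np.array([p,p+.017*z,p-.056*z,[.4392,.2559,.11],[.4392,.2559,0]])
    q=cv2.projectPoints(P,R,t,K,None)[0].reshape(-1,2); print(n,q.round(0).tolist())
    im=f["pixels"].copy()
    for k,(u,v) in enumerate(q): cv2.circle(im,(int(u),int(v)),2,[(255,0,0),(0,255,0),(255,255,0),(255,0,255),(0,255,255)][k],-1)
    u,v=q[0].astype(int); x0=min(max(u-100,0),440);y0=min(max(v-75,0),330)
    cr=cv2.resize(im[y0:y0+150,x0:x0+200],None,fx=3,fy=3); 
    cv2.imwrite("pics/cr_%s.png"%n,cr[:,:,::-1])
a=[cv2.imread("pics/cr_%s.png"%n) for n in("scene","top")]
cv2.imwrite("pics/cmp.png",cv2.resize(np.hstack(a),(800,300)))
```

```text
[0.44032032 0.25612804 0.24740183] 0.00038970796540012403
scene [[456.0, 226.0], [454.0, 233.0], [463.0, 204.0], [442.0, 272.0], [433.0, 302.0]]
top [[143.0, 275.0], [148.0, 275.0], [125.0, 277.0], [178.0, 273.0], [197.0, 270.0]]
```

View pics/cmp.png

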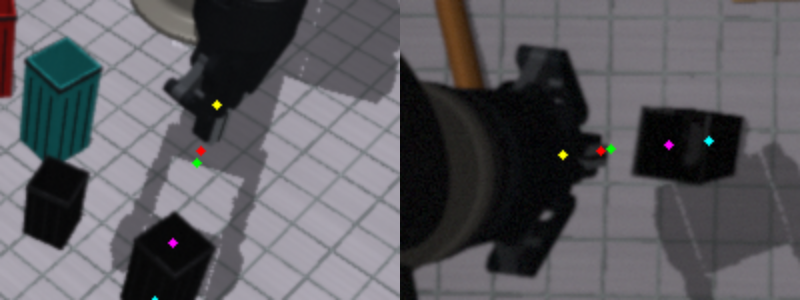

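Run:
```python
from h import *
o=[]
for n,(x,y) in(("scene",(420,180)),("top",(90,235))):
    f=grab_frame(n); im=f["pixels"][y:y+80,x:x+80].astype(float); im=np.clip(im*2.5,0,255).astype(np.uint8)
    im=cv2.resize(im,None,fx=5,fy=5,interpolation=cv2.INTER_CUBIC)
    for k in range(0,80,10):
        cv2.putText(im,str(x+k),(k*5,8),0,.3,(255,0,0)); cv2.putText(im,str(y+k),(0,k*5+4),0,.3,(255,0,0)); cv2.line(im,(k*5,0),(k*5,400),(60,60,160),1); cv2.line(im,(0,k*5),(400,k*5),(60,60,160),1)
    o.append(im)
cv2.imwrite("pics/z.png",np.hstack(o)[:,:,::-1])
```

```text
(no output)
```

View pics/z.png

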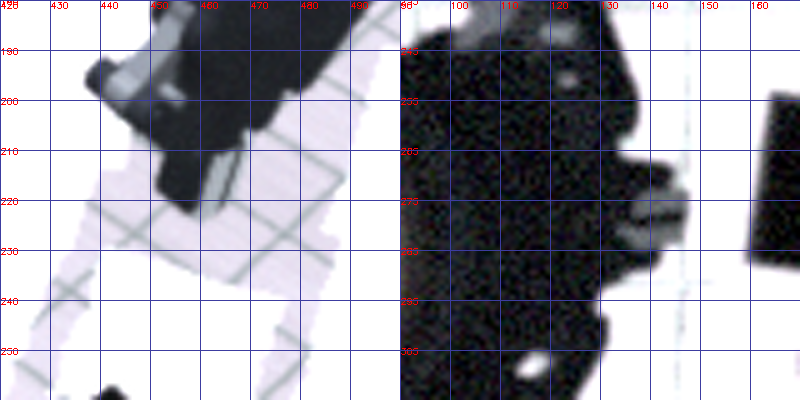

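```bash
python3 - <<'E'
from h import *
P=[];q=[]
for n,uv in(("scene",(459,221.5)),("top",(146.5,272.5))):
    f=grab_frame(n); R,t,K=cam(f); P.append(K@np.c_[R,t]); q.append(np.array(uv,float))
X=cv2.triangulatePoints(P[0],P[1],q[0],q[1]).ravel(); X=X[:3]/X[3]; print("tip seen",X.round(4)); s=sense(); print(s["tcp_pos"],s["clock"])
for p,u in zip(P,q): h=p@np.r_[X,1]; print(h[:2]/h[2]-u)
for n in("scene","top"): f=grab_frame(n); print(n,[(round(d["p"],2),c2w(f,d["location"]).round(3)) for d in find_in(f,"tube_3")])
E
python3 -m creep '0 0 0 0 0 0;0 0 0 0 0 0;0 0 0 0 0 0;0 0 0 0 0 0' 1
```

```text
tip seen [0.4404 0.2529 0.2563]
[0.43913641 0.25560466 0.24387908] 5.35
[-3.60997678  0.57347903]
[-3.5133097   3.04159635]
scene [(0.96, array([ 0.346, -0.084,  0.095])), (0.82, array([ 0.462, -0.101,  0.092])), (0.79, array([0.457, 0.115, 0.058])), (0.73, array([ 0.449, -0.267,  0.041])), (0.71, array([0.451, 0.261, 0.073])), (0.59, array([0.365, 0.042, 0.092]))]
top [(0.97, array([0.444, 0.117, 0.024])), (0.95, array([ 0.446, -0.287,  0.031])), (0.95, array([ 0.445, -0.12 ,  0.065])), (0.87, array([ 0.333, -0.103,  0.074])), (0.86, array([0.341, 0.034, 0.058])), (0.68, array([0.438, 0.267, 0.066]))]
clock: 6.05
tcp_pos: [0.4396, 0.2558, 0.2449]
tool_rot: [-0.0, 0.744, 0.668, 0.0]
wrist_force: [0.1, 0.6, 0.2]
finger_gap: 0.0719
grip_force: 0.0
```

The fingertips show about 28 mm higher than the pose reading implies, so they closed above and inside the rim. I'll regrasp 25 mm lower.

```bash
python3 -m creep '0 0 0 0 0 0;0 0 50 0 0 0;0 0 50 0 0 0;0 0 40 0 0 0;0 0 25 0 0 0;0 0 15 0 0 0;0 0 0 0 0 0;0 0 0 0 0 0' 1; python3 -m creep '0 0 0 0 0 0;0 0 0 0 0 0;0 0 0 0 0 0;0 0 0 0 0 0;0 0 0 0 0 0;0 0 0 0 0 0' -1
python3 - <<'E'
from h import *
f=grab_frame("scene"); save(f,"g3b.png")
f=f["pixels"][200:350,350:550]
cv2.imwrite("pics/g3bc.png",cv2.resize(np.clip(f*2.,0,255).astype(np.uint8),None,fx=3,fy=3)[:,:,::-1])
E
```

```text
clock: 7.05
tcp_pos: [0.4404, 0.2561, 0.0659]
tool_rot: [0.0, 0.744, 0.668, 0.001]
wrist_force: [0.0, 0.4, -0.6]
finger_gap: 0.0854
grip_force: 0.0
clock: 7.8
tcp_pos: [0.44, 0.256, 0.066]
tool_rot: [0.0, 0.744, 0.668, 0.001]
wrist_force: [-1.6, -0.5, 6.1]
finger_gap: 0.0528
grip_force: 63.0
```

View pics/g3bc.png

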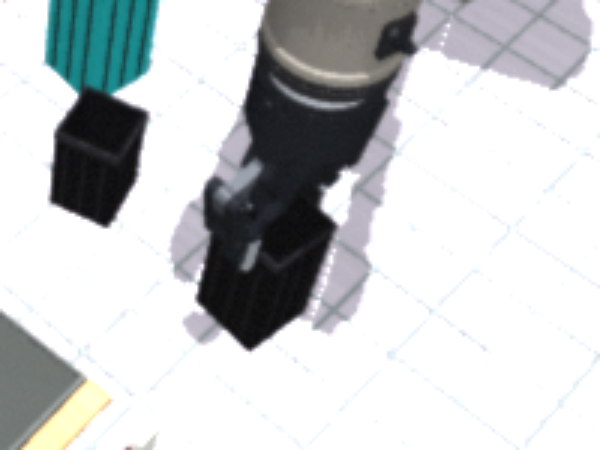

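```bash
python3 -m creep '0 0 -10 0 0 0;0 0 -35 0 0 0;0 0 -45 0 0 0;0 0 -45 0 0 0;0 0 -45 0 0 -0.154;0 0 0 0 0 0;0 0 0 0 0 0;0 0 0 0 0 0'; python3 go.py .6264 -.0318 .145 .0457
```

```text
clock: 8.85
tcp_pos: [0.4389, 0.2555, 0.2436]
tool_rot: [-0.001, 0.691, 0.723, -0.001]
wrist_force: [-0.7, 0.3, -0.8]
finger_gap: 0.0532
grip_force: 63.0
t 8.85 psi 0.045 tilt [-0.0025 -0.0009] turn -0.001 rows 1 each -0.0009
shift after turn mm [-295.6  174.2   98.6] rows 8 each [-36.9  21.8  12.3]
```

```bash
python3 -m creep '-20 11.5 0 0 0 0;-40 23.5 0 0 0 0;-40 23.5 0 0 0 0;-40 23.5 0 0 0 0;-40 23.5 0 0 0 0;-40 23.5 0 0 0 0;-40 23.5 0 0 0 0;-35.6 21.7 0 0 0 0;0 0 0 0 0 0;0 0 0 0 0 0;0 0 0 0 0 0'; python3 -m creep '0 0 40 0 0 0;0 0 40 0 0 0;0 0 20 0 0 0;0 0 20 0 0 0;0 0 10 0 0 0;0 0 0 0 0 0;0 0 0 0 0 0;0 0 0 0 0 0'; python3 go.py .6264 -.0318 .079 .0457
cat > chk.py <<'E'
from fit import *
import sys
k=int(sys.argv[1]); g=(float(sys.argv[2]),float(sys.argv[3])); z0=float(sys.argv[4]); w,h=S[k]
for n in("scene","top"):
    f=grab_frame(n); R,t,K=cam(f); save(f,sys.argv[5]+n+".png")
    q=cv2.projectPoints(np.array([[*g,z0+h/2]]),R,t,K,None)[0].ravel()
    m=min(masks(f,"tube_1"),key=lambda m:np.hypot(*(m[1]-q)))
    r=best([(f,m[0])],w,h,*g,z0,[-.2,0,.2]); print(n,r.x.round(4),round(r.fun,3))
E
python3 chk.py 3 .6264 -.0318 .03 p3
```

```text
clock: 10.22
tcp_pos: [0.6266, -0.0304, 0.2448]
tool_rot: [-0.0, 0.69, 0.723, -0.0]
wrist_force: [-0.1, -0.3, 0.1]
finger_gap: 0.053
grip_force: 63.1
clock: 11.22
tcp_pos: [0.6276, -0.0316, 0.1159]
tool_rot: [0.001, 0.691, 0.723, 0.001]
wrist_force: [0.4, 0.9, -0.8]
finger_gap: 0.0528
grip_force: 63.1
t 11.225 psi 0.045 tilt [ 0.0017 -0.0002] turn -0.0 rows 1 each -0.0002
shift after turn mm [-0.2 -1.2 36.9] rows 1 each [-0.2 -1.2 36.9]
scene [ 0.6174 -0.0436  0.0754] 0.15
top [ 0.616  -0.0323  0.0485] 0.772
```

View pics/p3scene.png

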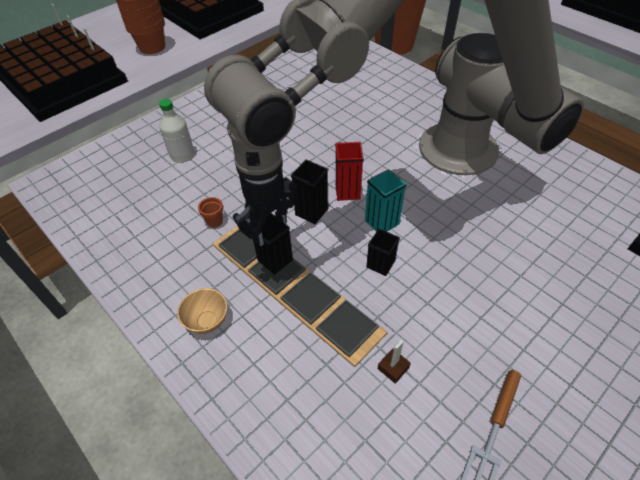

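The tube hangs over the third saucer (bottom at about px 275,270). Lowering it gently.

```bash
python3 -m creep '0 -1 15 0 0 0;0 0 10 0 0 0;0 0 5 0 0 0;0 0 2 0 0 0;0 0 0 0 0 0;0 0 0 0 0 0;0 0 0 0 0 0'; python3 -m creep '0 0 1.5 0 0 0;0 0 1 0 0 0;0 0 1 0 0 0;0 0 0 0 0 0;0 0 0 0 0 0'; python3 go.py .6264 -.0318 .079 .0457
```

```text
clock: 12.3
tcp_pos: [0.6263, -0.0316, 0.0832]
tool_rot: [0.0, 0.691, 0.723, 0.0]
wrist_force: [-0.8, -0.5, -0.3]
finger_gap: 0.0529
grip_force: 63.1
clock: 12.92
tcp_pos: [0.6261, -0.0316, 0.0794]
tool_rot: [-0.0, 0.691, 0.723, 0.0]
wrist_force: [0.0, -0.1, -0.6]
finger_gap: 0.0529
grip_force: 63.1
t 12.925 psi 0.045 tilt [-0.      0.0001] turn -0.0 rows 1 each -0.0003
shift after turn mm [-0.2  0.3  0.4] rows 1 each [-0.2  0.3  0.4]
```

```bash
for i in 1 2 3; do python3 -m creep '0 0 0.7 0 0 0;0 0 0 0 0 0' | grep -E "tcp|wrist"; done
```

```text
tcp_pos: [0.6262, -0.0316, 0.079]
wrist_force: [-1.8, 0.4, 2.6]
tcp_pos: [0.6262, -0.0316, 0.079]
wrist_force: [-2.8, 0.2, 6.5]
tcp_pos: [0.6262, -0.0316, 0.079]
wrist_force: [-3.8, 0.6, 11.7]
```

```bash
python3 -m creep '0 0 -1.7 0 0 0;0 0 0 0 0 0;0 0 0 0 0 0' -; python3 -m creep '0 0 0 0 0 0;0 0 0 0 0 0;0 0 0 0 0 0;0 0 0 0 0 0;0 0 0 0 0 0' 1;  python3 -m creep '0 0 -15 0 0 0;0 0 -40 0 0 0;0 0 -50 0 0 0;0 0 -50 0 0 0;0 0 -10 0 0 -0.125;0 0 0 0 0 -0.125;0 0 0 0 0 0';  python3 go.py .4438 .1129 .245 .296
```

```text
clock: 14.05
tcp_pos: [0.6262, -0.0316, 0.0791]
tool_rot: [0.0, 0.691, 0.723, 0.0]
wrist_force: [-0.2, -0.4, 2.2]
finger_gap: 0.0528
grip_force: 63.5
clock: 14.68
tcp_pos: [0.6261, -0.0316, 0.079]
tool_rot: [0.0, 0.691, 0.723, 0.0]
wrist_force: [0.0, -0.1, -0.4]
finger_gap: 0.0855
grip_force: 0.0
clock: 15.55
tcp_pos: [0.6261, -0.0316, 0.2452]
tool_rot: [0.001, 0.596, 0.803, 0.0]
wrist_force: [-0.6, -0.1, -0.2]
finger_gap: 0.0851
grip_force: 0.0
t 15.55 psi 0.294 tilt [ 0.0015 -0.0002] turn -0.002 rows 1 each -0.0017
shift after turn mm [ 191.4 -132.2    0.2] rows 5 each [ 38.3 -26.4   0. ]
```

```bash
python3 -m creep '15 -10 0 0 0 0;40 -27.6 0 0 0 0;40 -27.6 0 0 0 0;40 -27.6 0 0 0 0;40 -27.6 0 0 0 0;16.4 -11.8 0 0 0 0;0 0 0 0 0 0;0 0 0 0 0 0;0 0 0 0 0 0'; python3 go.py .4438 .1129 .041 .296
python3 - <<'E'
from fit import *
F={n:grab_frame(n) for n in("scene","top")}
save(F["top"],"a3.png")
for n,f in F.items():
    R,t,K=cam(f); q=cv2.projectPoints(np.array([[.6264,-.0318,.068]]),R,t,K,None)[0].ravel()
    m=min(masks(f,"tube_1"),key=lambda m:np.hypot(*(m[1]-q))); r=best([(f,m[0])],.054,.11,.6264,-.0318,.013,[-.2,0,.2]); print(n,m[1],r.x.round(4),round(r.fun,3))
E
```

```text
clock: 16.68
tcp_pos: [0.4448, 0.1123, 0.2437]
tool_rot: [-0.0, 0.596, 0.803, -0.0]
wrist_force: [-0.6, -0.4, 0.1]
finger_gap: 0.0853
grip_force: 0.0
t 16.675 psi 0.294 tilt [-0.0002 -0.0002] turn -0.002 rows 1 each -0.0022
shift after turn mm [  0.9  -0.8 202.7] rows 5 each [ 0.2 -0.2 40.5]
scene [274.75625 252.79875] [ 0.6236 -0.0329 -0.0012] 0.043
top [362.33739342 159.24360536] [ 0.626  -0.032   0.0386] 0.037
```

View pics/a3.png

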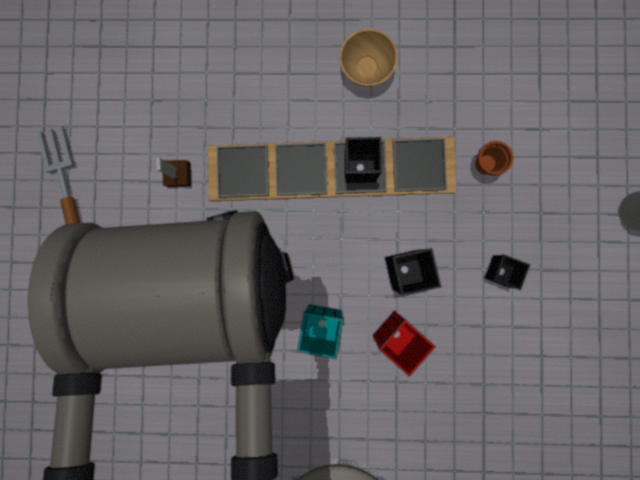

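Tube 3 stands in the third saucer (top px 362,160), within about 2 mm of its centre. Next is tube 2.

```bash
python3 -m creep '1 -0.8 50 0 0 0;0 0 50 0 0 0;0 0 50 0 0 0;0 0 32 0 0 0;0 0 21 0 0 0;0 0 0 0 0 0;0 0 0 0 0 0;0 0 0 0 0 0'; python3 -m creep '0 0 0 0 0 0;0 0 0 0 0 0;0 0 0 0 0 0;0 0 0 0 0 0;0 0 0 0 0 0;0 0 0 0 0 0' -1; python3 -m creep '0 0 -10 0 0 0;0 0 -35 0 0 0;0 0 -45 0 0 0;0 0 -45 0 0 0;0 0 -45 0 0 0.125;0 0 -20 0 0 0.125;0 0 0 0 0 0;0 0 0 0 0 0;0 0 0 0 0 0'; python3 go.py .6216 .0721 .054 .0457
```

```text
clock: 17.88
tcp_pos: [0.4436, 0.1138, 0.042]
tool_rot: [0.001, 0.595, 0.803, 0.001]
wrist_force: [0.0, -0.2, 0.6]
finger_gap: 0.0851
grip_force: 0.0
clock: 18.62
tcp_pos: [0.4433, 0.1138, 0.0417]
tool_rot: [0.0, 0.595, 0.804, 0.0]
wrist_force: [-1.5, -0.7, 5.8]
finger_gap: 0.048
grip_force: 61.1
clock: 19.75
tcp_pos: [0.4422, 0.1136, 0.2398]
tool_rot: [-0.001, 0.69, 0.723, -0.001]
wrist_force: [-0.2, 0.4, -0.2]
finger_gap: 0.0478
grip_force: 61.7
t 19.75 psi 0.047 tilt [-0.0025 -0.0002] turn 0.001 rows 1 each 0.001
shift after turn mm [-49.7 177.4 185.8] rows 6 each [-8.3 29.6 31. ]
```

```bash
python3 -m creep '-5 18 0 0 0 0;-11 40 0 0 0 0;-11 40 0 0 0 0;-11 40 0 0 0 0;-8 30 0 0 0 0;-3 8.5 40 0 0 0;0 0 50 0 0 0;0 0 45 0 0 0;0 0 25 0 0 0;0 0 15 0 0 0;0 0 0 0 0 0;0 0 0 0 0 0'; python3 -m creep '0 0 0 0 0 0;0 0 0 0 0 0'; python3 go.py .6216 .073 .054 .0457
```

```text
clock: 21.25
tcp_pos: [0.6222, 0.0728, 0.0671]
tool_rot: [0.001, 0.691, 0.723, 0.001]
wrist_force: [0.3, 0.7, -0.4]
finger_gap: 0.0483
grip_force: 61.9
clock: 21.5
tcp_pos: [0.6218, 0.0728, 0.0669]
tool_rot: [0.001, 0.691, 0.723, 0.001]
wrist_force: [0.4, 0.3, -0.9]
finger_gap: 0.0481
grip_force: 61.9
t 21.5 psi 0.045 tilt [0.0015 0.0001] turn -0.0 rows 1 each -0.0003
shift after turn mm [ 0.2 -0.2 12.9] rows 1 each [ 0.2 -0.2 12.9]
```

```bash
python3 -m creep '0 0 6 0 0 0;0 0 4 0 0 0;0 0 1.5 0 0 0;0 0 0 0 0 0;0 0 0 0 0 0;0 0 0 0 0 0'|grep -E "tcp|wrist"; for i in 1 2 3; do python3 -m creep '0 0 0.7 0 0 0;0 0 0 0 0 0;0 0 0 0 0 0' | grep -E "tcp|wrist"; done
```

```text
tcp_pos: [0.6211, 0.0728, 0.0547]
wrist_force: [-2.1, -0.7, 5.3]
tcp_pos: [0.6211, 0.0728, 0.0547]
wrist_force: [-3.9, -0.0, 10.4]
tcp_pos: [0.6212, 0.0728, 0.0547]
wrist_force: [-5.0, 0.0, 14.3]
tcp_pos: [0.6212, 0.0728, 0.0547]
wrist_force: [-6.3, 0.6, 17.3]
```

```bash
python3 -m creep '0 0 -2.5 0 0 0;0 0 0 0 0 0;0 0 0 0 0 0' -|grep -E "wrist"; python3 -m creep '0 0 0 0 0 0;0 0 0 0 0 0;0 0 0 0 0 0;0 0 0 0 0 0;0 0 0 0 0 0' 1;  python3 -m creep '0 0 -15 0 0 0;0 0 -40 0 0 0;0 0 -50 0 0 0;0 0 -50 0 0 0;0 0 -35 0 0 -0.104;0 0 0 0 0 -0.104;0 0 0 0 0 0';  python3 go.py .4466 -.1128 .245 .254
```

```text
wrist_force: [0.7, 0.5, 2.5]
clock: 24.38
tcp_pos: [0.6214, 0.0728, 0.0549]
tool_rot: [-0.0, 0.691, 0.723, 0.0]
wrist_force: [-1.0, 0.0, -0.2]
finger_gap: 0.0853
grip_force: 0.0
clock: 25.25
tcp_pos: [0.6214, 0.0728, 0.2463]
tool_rot: [0.001, 0.612, 0.791, 0.001]
wrist_force: [0.9, -0.2, -0.3]
finger_gap: 0.0851
grip_force: 0.0
t 25.25 psi 0.252 tilt [0.0017 0.0001] turn -0.002 rows 1 each -0.0015
shift after turn mm [-135.7 -215.8    1.3] rows 6 each [-22.6 -36.    0.2]
```

```bash
python3 -m creep '-12 -19 0 0 0 0;-24.7 -39.4 0 0 0 0;-24.7 -39.4 0 0 0 0;-24.7 -39.4 0 0 0 0;-24.7 -39.4 0 0 0 0;-24.9 -39.2 0 0 0 0;0 0 0 0 0 0;0 0 0 0 0 0;0 0 0 0 0 0'; python3 go.py .4466 -.1128 .091 .254
python3 chk.py 2 .6214 .0721 .013 a2
```

```text
clock: 26.38
tcp_pos: [0.447, -0.112, 0.2448]
tool_rot: [-0.0, 0.612, 0.791, 0.0]
wrist_force: [0.1, 0.2, 0.1]
finger_gap: 0.0855
grip_force: 0.0
t 26.375 psi 0.254 tilt [-0.0001  0.0004] turn -0.0 rows 1 each -0.0001
shift after turn mm [ -0.7  -0.6 153.8] rows 4 each [-0.2 -0.1 38.4]
scene [0.6205 0.0696 0.0528] 0.041
top [0.6229 0.0723 0.0136] 0.017
```

```bash
python3 -m creep '-0.7 -0.6 45 0 0 0;0 0 45 0 0 0;0 0 40 0 0 0;0 0 24 0 0 0;0 0 0 0 0 0;0 0 0 0 0 0;0 0 0 0 0 0'; python3 -m creep '0 0 0 0 0 0;0 0 0 0 0 0;0 0 0 0 0 0;0 0 0 0 0 0;0 0 0 0 0 0;0 0 0 0 0 0' -1; python3 -m creep '0 0 -10 0 0 0;0 0 -35 0 0 0;0 0 -45 0 0 0;0 0 -35 0 0 0.104;0 0 -15 0 0 0.104;0 0 0 0 0 0;0 0 0 0 0 0;0 0 0 0 0 0'; python3 go.py .6311 -.1356 .104 .0457
```

```text
clock: 27.45
tcp_pos: [0.4469, -0.1138, 0.0921]
tool_rot: [0.001, 0.612, 0.791, 0.0]
wrist_force: [0.4, 0.1, 0.3]
finger_gap: 0.0856
grip_force: 0.0
clock: 28.2
tcp_pos: [0.4469, -0.1137, 0.0919]
tool_rot: [0.001, 0.612, 0.791, 0.0]
wrist_force: [-0.2, -0.1, 5.8]
finger_gap: 0.0579
grip_force: 64.0
clock: 29.2
tcp_pos: [0.4456, -0.1133, 0.23]
tool_rot: [-0.001, 0.69, 0.723, -0.0]
wrist_force: [-1.0, -0.4, 0.5]
finger_gap: 0.058
grip_force: 64.3
t 29.2 psi 0.046 tilt [-0.0018  0.0009] turn 0.001 rows 1 each 0.0008
shift after turn mm [-30.8 184.3 126. ] rows 5 each [-6.2 36.9 25.2]
```

```bash
python3 -m creep '-3 18 0 0 0 0;-7 40 0 0 0 0;-7 40 0 0 0 0;-7 40 0 0 0 0;-5 30 0 0 0 0;-2.3 15.2 0 0 0 0;0 0 45 0 0 0;0 0 40 0 0 0;0 0 20 0 0 0;0 0 8 0 0 0;0 0 0 0 0 0;0 0 0 0 0 0'; python3 -m creep '0 0 0 0 0 0;0 0 0 0 0 0'; python3 go.py .6311 -.1365 .104 .0457
```

```text
clock: 30.7
tcp_pos: [0.6312, -0.1367, 0.119]
tool_rot: [0.001, 0.691, 0.723, 0.0]
wrist_force: [-0.3, 0.6, -0.6]
finger_gap: 0.0578
grip_force: 64.6
clock: 30.95
tcp_pos: [0.6308, -0.1365, 0.1186]
tool_rot: [0.0, 0.691, 0.723, 0.0]
wrist_force: [0.3, -0.4, -1.1]
finger_gap: 0.0573
grip_force: 64.6
t 30.95 psi 0.045 tilt [ 0.0011 -0.0003] turn -0.0 rows 1 each -0.0002
shift after turn mm [ 0.   0.3 14.6] rows 1 each [ 0.   0.3 14.6]
```

```bash
python3 -m creep '0 0.4 6 0 0 0;0 0 4 0 0 0;0 0 2 0 0 0;0 0 0 0 0 0;0 0 0 0 0 0;0 0 0 0 0 0'|grep -E "tcp|wrist"; for i in 1 2 3 4; do python3 -m creep '0 0 0.7 0 0 0;0 0 0 0 0 0;0 0 0 0 0 0' | grep -E "tcp|wrist"; done
```

```text
tcp_pos: [0.631, -0.1365, 0.1061]
wrist_force: [-0.3, 0.9, -0.6]
tcp_pos: [0.6309, -0.1364, 0.1052]
wrist_force: [-0.2, -0.3, -0.1]
tcp_pos: [0.631, -0.1365, 0.1049]
wrist_force: [-0.8, 0.1, 3.6]
tcp_pos: [0.6311, -0.1366, 0.1049]
wrist_force: [-0.9, 0.4, 7.6]
tcp_pos: [0.6311, -0.1366, 0.1048]
wrist_force: [-1.7, 1.9, 10.9]
```

```bash
python3 -m creep '0 0 -1.6 0 0 0;0 0 0 0 0 0;0 0 0 0 0 0' -|grep -E "wrist"; python3 -m creep '0 0 0 0 0 0;0 0 0 0 0 0;0 0 0 0 0 0;0 0 0 0 0 0;0 0 0 0 0 0' 1;  python3 -m creep '0 0 -15 0 0 0;0 0 -40 0 0 0;0 0 -50 0 0 0;0 0 -35 0 0 0.139;0 0 0 0 0 0.139;0 0 0 0 0 0.139;0 0 0 0 0 0';  python3 go.py .4462 -.2799 .245 -.370
```

```text
wrist_force: [-0.4, 0.6, 4.8]
clock: 34.2
tcp_pos: [0.6309, -0.1364, 0.1046]
tool_rot: [-0.0, 0.691, 0.723, 0.0]
wrist_force: [0.3, 0.9, 0.8]
finger_gap: 0.0852
grip_force: 0.0
clock: 35.08
tcp_pos: [0.631, -0.1365, 0.2459]
tool_rot: [0.001, 0.825, 0.565, 0.0]
wrist_force: [0.1, -0.3, 0.5]
finger_gap: 0.0856
grip_force: 0.0
t 35.075 psi -0.37 tilt [ 0.0013 -0.0004] turn -0.0 rows 1 each -0.0003
shift after turn mm [-200.6 -120.4    0.9] rows 5 each [-40.1 -24.1   0.2]
```

```bash
python3 -m creep '-20 -12 0 0 0 0;-40 -24 0 0 0 0;-40 -24 0 0 0 0;-40 -24 0 0 0 0;-40 -24 0 0 0 0;-20.6 -12.4 0 0 0 0;0 0 0 0 0 0;0 0 0 0 0 0;0 0 0 0 0 0'; python3 go.py .4462 -.2799 .018 -.370
python3 chk.py 4 .631 -.1356 .013 a4;python3 - <<'E'
from h import *
f=grab_frame("top"); save(f,"b4.png")
E
```

```text
clock: 36.2
tcp_pos: [0.4466, -0.279, 0.2447]
tool_rot: [-0.0, 0.825, 0.565, 0.0]
wrist_force: [0.3, 0.4, 0.5]
finger_gap: 0.0854
grip_force: 0.0
t 36.2 psi -0.37 tilt [0.0002 0.0002] turn 0.0 rows 1 each 0.0005
shift after turn mm [-1.000e+00 -1.000e-01  2.267e+02] rows 5 each [-0.2 -0.  45.3]
scene [ 0.6304 -0.1372  0.0729] 0.08
top [ 0.6319 -0.1356  0.0369] 0.029
```

View pics/b4.png

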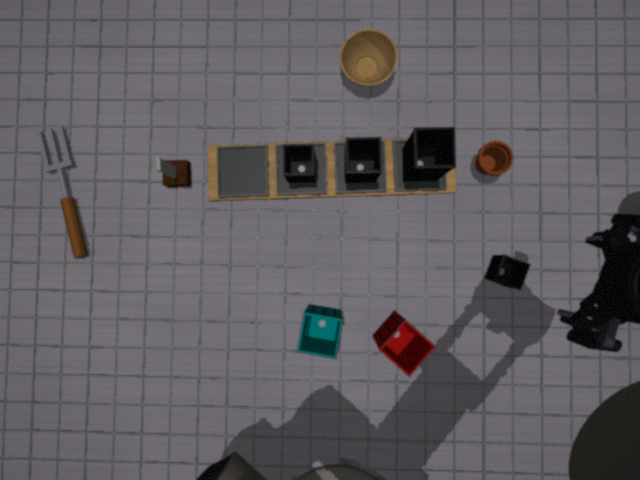

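Tubes 2, 3 and 4 stand in their saucers (top px 300,163; 362,160; 430,155). Tube 1 is the last one, at px (507,271).

```bash
python3 -m creep '-1 0 50 0 0 0;0 0 50 0 0 0;0 0 50 0 0 0;0 0 40 0 0 0;0 0 22 0 0 0;0 0 14.5 0 0 0;0 0 0 0 0 0;0 0 0 0 0 0;0 0 0 0 0 0'; python3 -m creep '0 0 0 0 0 0;0 0 0 0 0 0;0 0 0 0 0 0;0 0 0 0 0 0;0 0 0 0 0 0;0 0 0 0 0 0' -1; python3 -m creep '0 0 -10 0 0 0;0 0 -35 0 0 0;0 0 -45 0 0 0;0 0 -50 0 0 0;0 0 -50 0 0 -0.139;0 0 -30 0 0 -0.139;0 0 0 0 0 -0.139;0 0 0 0 0 0;0 0 0 0 0 0;0 0 0 0 0 0'; python3 go.py .6169 .176 .031 .0457
```

```text
clock: 37.58
tcp_pos: [0.4461, -0.281, 0.0192]
tool_rot: [0.001, 0.826, 0.564, 0.0]
wrist_force: [-0.3, -0.2, -0.3]
finger_gap: 0.0851
grip_force: 0.0
clock: 38.33
tcp_pos: [0.4459, -0.2809, 0.0187]
tool_rot: [0.001, 0.826, 0.564, 0.0]
wrist_force: [-0.5, 0.1, 5.1]
finger_gap: 0.043
grip_force: 61.5
clock: 39.58
tcp_pos: [0.4453, -0.2804, 0.2377]
tool_rot: [-0.001, 0.691, 0.722, 0.0]
wrist_force: [-0.4, 0.0, -0.3]
finger_gap: 0.0431
grip_force: 61.0
t 39.575 psi 0.044 tilt [-0.0008  0.0008] turn -0.002 rows 1 each -0.0018
shift after turn mm [448.1 192.2 206.7] rows 11 each [40.7 17.5 18.8]
```

```bash
python3 -m creep '20 8.6 0 0 0 0;43 18.5 0 0 0 0;43 18.5 0 0 0 0;43 18.5 0 0 0 0;43 18.5 0 0 0 0;43 18.5 0 0 0 0;43 18.5 0 0 0 0;43 18.5 0 0 0 0;43 18.5 0 0 0 0;43 18.5 0 0 0 0;40.3 16.6 0 0 0 0;0 0 0 0 0 0'; python3 -m creep '0 0 0 0 0 0;0 0 50 0 0 0;0 0 50 0 0 0;0 0 45 0 0 0;0 0 30 0 0 0;0 0 15 0 0 0;0 0 0 0 0 0;0 0 0 0 0 0;0 0 0 0 0 0'; python3 go.py .6169 .175 .031 .0457
```

```text
clock: 41.08
tcp_pos: [0.6167, 0.1779, 0.2369]
tool_rot: [-0.001, 0.69, 0.724, -0.0]
wrist_force: [-0.4, -0.9, -0.8]
finger_gap: 0.0431
grip_force: 61.1
clock: 42.2
tcp_pos: [0.6176, 0.1751, 0.0498]
tool_rot: [0.001, 0.691, 0.723, 0.001]
wrist_force: [1.1, 0.2, -1.2]
finger_gap: 0.0431
grip_force: 61.1
t 42.2 psi 0.045 tilt [0.0027 0.0005] turn -0.0 rows 1 each -0.0004
shift after turn mm [-0.  -0.7 18.8] rows 1 each [-0.  -0.7 18.8]
```

```bash
python3 -m creep '0 0 8 0 0 0;0 0 5 0 0 0;0 0 2.5 0 0 0;0 0 0 0 0 0;0 0 0 0 0 0;0 0 0 0 0 0'|grep -E "tcp|wrist"; for i in 1 2 3 4; do python3 -m creep '0 0 0.7 0 0 0;0 0 0 0 0 0;0 0 0 0 0 0' | grep -E "tcp|wrist"; done
```

```text
tcp_pos: [0.6169, 0.175, 0.0329]
wrist_force: [-0.6, 0.1, -0.5]
tcp_pos: [0.6167, 0.175, 0.032]
wrist_force: [-0.5, -0.6, 0.5]
tcp_pos: [0.6168, 0.175, 0.0317]
wrist_force: [-0.7, -0.2, 3.8]
tcp_pos: [0.6169, 0.175, 0.0317]
wrist_force: [-3.1, -1.4, 8.8]
tcp_pos: [0.6169, 0.175, 0.0316]
wrist_force: [-3.2, -0.7, 12.8]
```

Contact. I'll release, lift, and back away towards the robot to get a clear view.

```bash
python3 -m creep '0 0 -1.8 0 0 0;0 0 0 0 0 0;0 0 0 0 0 0' -|grep -E "wrist"; python3 -m creep '0 0 0 0 0 0;0 0 0 0 0 0;0 0 0 0 0 0;0 0 0 0 0 0;0 0 0 0 0 0' 1;  python3 -m creep '0 0 -15 0 0 0;0 0 -40 0 0 0;0 0 -50 0 0 0;0 0 -50 0 0 0;0 0 -50 0 0 0;40 -40 0 0 0 0;40 -40 0 0 0 0;40 -40 0 0 0 0;40 -40 0 0 0 0;0 0 0 0 0 0;0 0 0 0 0 0'; python3 chk.py 1 .6169 .176 .013 e1; python3 chk.py 2 .6216 .0721 .013 e2;python3 chk.py 3 .6264 -.0318 .013 e3;python3 chk.py 4 .6311 -.1356 .013 e4
python3 -c "
import cv2,numpy as np
a=cv2.imread('pics/e4scene.png')[150:390,150:470];b=cv2.imread('pics/e4top.png')[80:320,120:540]
cv2.imwrite('pics/end.png',cv2.resize(np.hstack([a,b]),(800,260)))"
```

```text
wrist_force: [-0.8, 0.8, 3.1]
clock: 45.45
tcp_pos: [0.6167, 0.175, 0.0317]
tool_rot: [-0.0, 0.691, 0.723, 0.0]
wrist_force: [-0.3, 0.6, -0.2]
finger_gap: 0.0853
grip_force: 0.0
clock: 46.82
tcp_pos: [0.45, 0.3274, 0.2377]
tool_rot: [0.0, 0.691, 0.723, 0.001]
wrist_force: [0.3, -1.1, 0.5]
finger_gap: 0.0851
grip_force: 0.0
scene [0.6148 0.1751 0.0177] 0.039
top [0.6173 0.1769 0.0309] 0.041
scene [0.6206 0.0698 0.0351] 0.039
top [0.6229 0.072  0.0628] 0.05
scene [ 0.6244 -0.0324  0.0372] 0.029
top [ 0.6251 -0.0315  0.0336] 0.042
scene [ 0.6297 -0.1387  0.0782] 0.09
top [ 0.6324 -0.1359  0.0349] 0.024
```

View pics/end.png

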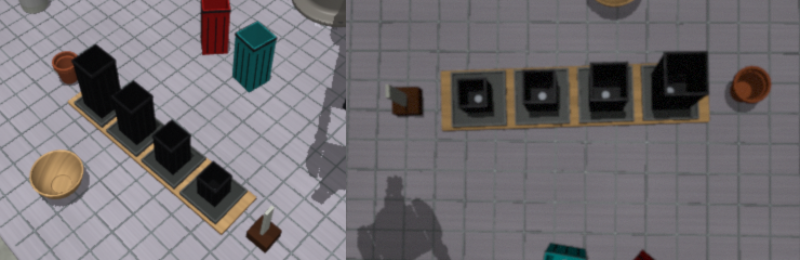

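All four tubes stand upright and centred in height order, with the label and pot where they were. Handing in.

```bash
python3 -c "
from workcell import sign_off
print(sign_off())"
```

```text
the job is handed in; nothing more can be done
None
```

All four tubes stand upright in their saucers, within about 3 mm of centre in the camera fits, shortest by the label to tallest at the far end. The label and clay pot are undisturbed, and the job was handed in at about 47 s; my first grasp on tube 3 closed on nothing and was redone lower.

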